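# Check the bench stop button and reset

## Task

Carry out the daily check of the bench stop: press the mushroom button on the stop box fully in so that it latches and stays in when let go, then push its side tab round clockwise (seen from above) with a finger until the button springs back out, and after that press the round key on the other box fully down and let it come up again. Only touch and push: do not pinch the mushroom button or its tab, do not lift or shove the two boxes, leave the square key unpressed, and do not disturb the loose things standing about.

Things in the scene. Friction and masses are not known exactly. Their poses are not given: they have to be found in the camera images.
- stop_box: The stop box: a white box 100 x 100 mm, 72 mm high, about 1.4 kg, standing loose on four rubber feet, with one black mushroom button on its top. Origin: centre of its underside; z up, the button's axis is the box's vertical centre line. It slides if pushed sideways with more than some 6 N. It swaps places with the key box from start to start and is turned up to 30 degrees
- stop_top (a point): Centre of the mushroom button's slightly domed top (flat within 18 mm of the axis), 106 mm above the worktop while the button is out. The head is 48 mm across and 20 mm high, its underside 14 mm above the box. Press here straight down
- stop_push (a joint): Travel of the mushroom button in m: 0 = out, grows as it is pressed; hard stop at 0.0085. It takes 3 N to start and up to about 10 N to go fully in. Past 0.006 a latch catches it, and let go it stays in at about 0.005
- stop_turn (a joint): Turn of the mushroom head in rad: 0 at rest, grows clockwise seen from above, hard stop at 1.1. A light spring (1 to 2 N at the tab) turns it back to 0. When the button is latched in, turning it past about 0.45 frees the latch and the head jumps up; let go of, it then turns back to 0 by itself
- tab_mid (a point): Middle of the tab, 42 mm from the axis, 95.5 mm above the worktop (about 90 latched; it rises 5 mm with the head on release and must be free to). The tab is a radial wing on the head's rim, 8 mm thick, 10 mm high, 21 to 56 mm off the axis, 18 mm clear of the box (13 latched). At rest it points along the box's +y and turns towards its +x. Site axes: y outward along the tab, x the clockwise way
- tab_push_side: The half of the tab's thickness on its -x side: the face to push against. Its origin is on the head's axis at the head's underside, as are those of the next five entries
- tab_far_side: The other half of the tab's thickness. Both faces of the tab touched at once counts as pinching
- rim_0: Quarter of the mushroom head's rim round the head's +x. Quarters that face each other across the head (0 and 2, 1 and 3) touched at once count as pinching
- rim_1: Quarter of the rim round the head's +y, where the tab is
- rim_2: Quarter of the rim round the head's -x
- rim_3: Quarter of the rim round the head's -y
- key_box: The key box: a white box 100 x 100 mm, 80 mm high, about 1.3 kg, loose on rubber feet, with two grey keys in its top. Origin: centre of its underside, z up
- round_key_top (a point): Centre of the top of the round key (26 mm across), 10 mm above the box's top, 90 mm above the worktop; it is at y = +28 mm in the key box's frame
- round_key (a joint): Travel of the round key in m: 0 = up, 0.005 = fully down (about 5 N), springs back
- square_key_top (a point): Centre of the top of the square key (25 x 25 mm), 90 mm above the worktop, at y = -28 mm in the key box's frame; not to be pressed
- square_key (a joint): Travel of the square key in m: 0 = up, 0.005 = fully down
- bottle_dye: Small loose brown bottle, 44 mm across, 85 mm high, between the boxes; origin at the centre of its underside
- petri_dish: Loose petri dish, 60 mm across, 15 mm high, between the boxes; origin at the centre of its underside
- conical_tube: Loose 15 ml conical tube lying down, 116 mm long, 21 mm thick, on the right
- left_dish: Another such petri dish, loose, on the left near the front edge
There are look-alikes about, which are no part of the job. Leave any pink look-alike of the left_dish alone.

How it is judged (in metres and radians):
On the way, in this order (a step that is already met when the one before it is completed fails the run):
1. the mushroom button is latched: it stays in with no finger touching it (value of joint stop_push above 0.004 m and contact force between the fingers and stop_turn below 0.3 N), for 0.2 s.
2. the mushroom button is turned clockwise and has sprung back out (value of joint stop_turn above 0.3 rad and value of joint stop_push below 0.003 m), for 0.04 s.
3. the round key is pressed fully down, the stop button being out (value of joint round_key above 0.004 m and value of joint stop_push below 0.003 m), for 0.05 s.
At the end, for the whole second after the job is handed in: the mushroom button is out (within 1.5 mm) and turned back to rest (within 0.12 rad), both keys are up (within 1 mm), and the two boxes stand flat on the worktop at rest, within 40 mm of where they stood, as do the loose bystanders (value of joint stop_push below 0.0015 m and value of joint stop_turn below 0.12 rad and value of joint each of round_key, square_key below 0.001 m and distance of each of stop_box, key_box, bottle_dye, petri_dish, conical_tube, left_dish from where it was at the start of the episode below 0.04 m and height (world z) of each of stop_box, key_box below 0.005 m and angle between each of stop_box, key_box's own z axis and vertical below 0.05 rad and linear speed of each of stop_box, key_box, bottle_dye, petri_dish, conical_tube, left_dish below 0.01 m/s); the robot touches nothing.
It fails at once if the tab or the mushroom head is pinched: opposite sides touched at once ((contact force between the fingers and tab_push_side above 0.5 N and contact force between the fingers and tab_far_side above 0.5 N) or (contact force between the fingers and rim_0 above 0.5 N and contact force between the fingers and rim_2 above 0.5 N) or (contact force between the fingers and rim_1 above 0.5 N and contact force between the fingers and rim_3 above 0.5 N)).
It fails at once if a box is lifted, tipped or shoved more than 40 mm (height (world z) of any of stop_box, key_box above 0.008 m or angle between any of stop_box, key_box's own z axis and vertical above 0.12 rad or distance of any of stop_box, key_box from where it was at the start of the episode above 0.04 m).
It fails at once if the square key is pressed (value of joint square_key above 0.003 m).
It fails at once if the round key is pressed while the stop button is in (value of joint round_key above 0.003 m and value of joint stop_push above 0.005 m).
It fails at once if a loose bystander is moved or lifted more than 40 mm, or knocked over (distance of any of bottle_dye, petri_dish, conical_tube, left_dish from where it was at the start of the episode above 0.04 m or angle between any of bottle_dye, petri_dish, left_dish's own z axis and vertical above 0.5 rad).
It also fails if it takes over 51 s, if anything falls off the work surface, if the arm or the gripper's body presses on something with over 40 N, if the wrist force passes 120 N, or if a joint passes its speed limit or range.

## Robot

A 7-joint arm with a two-finger parallel gripper is mounted at the origin on a cart in front of the work surface, level with it; the furniture and walls round the work are solid. World frame = base frame: x ahead of the robot, y to its left, z up, the work surface at z = 0. Lengths are in mm, angles in rad, forces in N, time in s.
With the tool pointing down it reaches from about 400 to 875 mm from the base axis. Payload 4.4 kg.
Tool frame: the origin (TCP) lies at the very end of the fingers, on their centre line; the grasp point (between the pads) lies 19 mm behind it; z points along the fingers, y is the line along which they close (so a half turn about z gives the same grasp; the last joint's range is limited). The gripper opens to 85 mm and grips with 20 to 120 N. Pads are 22 mm wide; open, the fingers measure 114 mm over their backs; the gripper's body (76 mm by 85 mm) begins 54 mm behind the grasp point. The pads swing forward as they close: fully open they stand 13 mm farther back than shut.
Start: joints at [-1.259, 0.628, 0.038, 1.517, -0.027, 0.996, -0.02], TCP at [239.747, 604.185, 208.413] pointing down, gripper open.
Joint ranges: [-3.06, 3.06], [-0.37, 2.12], [-1.25, 1.32], [0.18, 2.47], [-1.1, 4.24], [0.23, 1.98], [-2.94, 2.94]. Speed limits (rad/s): [2.57, 2.57, 3.14, 3.14, 3.14, 3.14, 3.14].

## Interface

Orientations are given as [roll, pitch, yaw] about the fixed x, y, z axes, in that order (R = Rz(yaw) Ry(pitch) Rx(roll)).
In Python, from cell import read_state, get_image, camera_params, finish_job gives the robot as it stands.
- The arm moves only by the tool arm_command, never from a script. Its argument "deltas" is a list of rows, each an object of numbers: "dx", "dy", "dz": the shift along the world's x, y, z in m; "yaw": the turn about the world's z in degrees; "jaw": the opening, from 0 (shut) to 1 (fully open). A call has 1 to 20 rows; each row is the pose to reach, as a shift and turn from the pose commanded when the call began; what a row does not reach only later rows make up. A row lasts 1/10 s, in which the tool goes at most 50 mm and 8.59 degrees, less where a joint would pass 70% of its speed; a pose out of reach is approached as far as the arm can. A call with a gripper value outside its range is refused whole. The fingers move at their own pace and stop on an object; the grip force is fixed at half the most. Time passes only in rows, so rows that repeat a pose let the fingers close. It gives the time, the measured TCP pose, the force, the opening and the grip force at its end, in the units of the state.
- read_state(): the state, without advancing time (a new reading comes with each control period).
- get_image(name): name is "scene" or "top" or "wrist"; returns (picture, depth): 384x512x3 uint8, red, green, blue; 384x512 float32, mm along the optical axis (not along the pixel's ray), 0 where there is no reading.
- camera_params(name): a dict with "camera_matrix" (3x3 intrinsics, pixels), "extrinsics" (4x4, takes a point from camera to world coordinates). Camera axes: x right, y down, z forward; pixel columns grow to the right and rows downward; lengths in mm; the calibration is good to about 2 mm. The wrist camera is an equidistant fisheye: a pixel r from the principal point sees the ray r / f radians off the axis. A picture is of the moment at which its call begins: read the wrist's pose just before it. camera_params takes no time and is no camera call; for the wrist camera it gives the pose at the moment of the call.
- finish_job(): hands the job in; it is judged then, once.
The state is a dict: "clock": time; "qpos": joint angles; "qd": joint speeds; "tau": joint torques, N m; "eef_pos": TCP position; "tool_rot": TCP orientation; "force": force on the tool from outside, world axes, zero at the start; "torque": the same for the moment, N m; "width": finger opening in mm; "gripper_force": force on a finger pad.
Only numpy, scipy, OpenCV 4.12 (cv2) and the standard library are available. Lean on these libraries where they do the work, as an engineer would, in place of code of your own. Each camera call takes 0.05 s, during which the arm holds its last target. There are 200 camera calls.

## Working session

There is one attempt and no reset: what is moved stays moved. The work goes in short steps, Python scripts to look and compute and a tool call to move; the robot and the scene stay as the last step left them, time stands still between calls to the robot, and variables do not carry over. Pictures are saved under pics/ and viewed, at most 10 in all, crops included, and the job is handed in when it is done.

Besides the shell and the picture viewer there is one more tool, called after ">>>" by a JSON object that holds its "api" and its "payload", one argument or row to a line. arm_command: Moves the arm, as the interface text tells. Its arguments: {"type":"object","properties":{"deltas":{"type":"array"}},"required":["deltas"]}

```bash
mkdir -p pics; python3 - <<'E'
from cell import *
import cv2,numpy as np
s=read_state();print(s)
for n in("top","scene"):
    p,d=get_image(n);c=camera_params(n);np.savez(n,p=p,d=d,K=c["camera_matrix"],E=c["extrinsics"])
    print(n,c)
    cv2.imwrite(f"pics/{n}1.png",p[:,:,::-1])
E
```

```text
{'clock': 0.0, 'qpos': array([-1.25881969,  0.62932359,  0.03842324,  1.51837119, -0.02702943,
        0.99630468, -0.02002991]), 'qd': array([-0.00152578, -0.000207  , -0.00044209,  0.00012964, -0.00073532,
        0.00159118,  0.00047905]), 'tau': array([-1.61428798e-04, -5.63397110e+01,  1.22596946e+00, -1.93440467e+01,
        1.10496857e-02,  1.07121805e-02,  1.83659211e-05]), 'eef_pos': array([239.462836  , 603.56116945, 207.50236767]), 'tool_rot': array([-3.13970275e+00, -1.16967935e-05,  2.76378515e+00]), 'force': array([-0.66569012,  0.62098829,  0.24173819]), 'torque': array([-0.02443174, -0.00411985,  0.02586554]), 'gripper_force': 0.0, 'width': 85.41626232049495}
top {'camera_matrix': array([[454.19508618,   0.        , 251.46681111],
       [  0.        , 454.19508618, 197.63171719],
       [  0.        ,   0.        ,   1.        ]]), 'extrinsics': array([[ 2.73266447e-03, -9.89679361e-01,  1.43273495e-01,
         3.40580663e+02],
       [-9.99992134e-01, -3.11635589e-03, -2.45369971e-03,
         1.90098277e+02],
       [ 2.87486716e-03, -1.43265663e-01, -9.89680092e-01,
         1.49686661e+03],
       [ 0.00000000e+00,  0.00000000e+00,  0.00000000e+00,
         1.00000000e+00]])}
scene {'camera_matrix': array([[428.0997105 ,   0.        , 260.65976311],
       [  0.        , 428.0997105 , 190.32450583],
       [  0.        ,   0.        ,   1.        ]]), 'extrinsics': array([[ 8.91919128e-01, -2.46796900e-01,  3.78908379e-01,
        -7.68061024e+00],
       [-4.52112548e-01, -4.70703227e-01,  7.57649468e-01,
        -8.30134078e+02],
       [-8.63214286e-03, -8.47071285e-01, -5.31409187e-01,
         8.12784949e+02],
       [ 0.00000000e+00,  0.00000000e+00,  0.00000000e+00,
         1.00000000e+00]])}
```

View pics/top1.png

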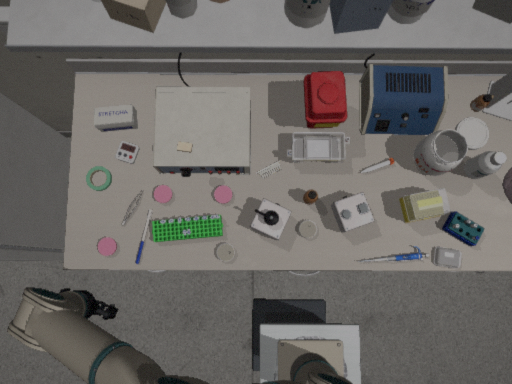

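View pics/scene1.png

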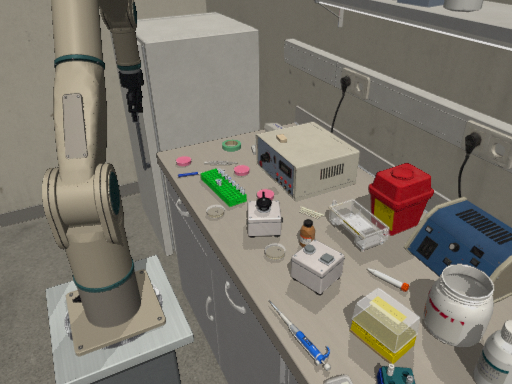

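The top view shows the stop box at about (270,218) with its black button and tab, and the key box at (354,212). The bottle is at (310,197), the dishes at (308,230) and (227,253), and the tube at (378,166). I'll measure these and confirm in one enlarged crop.

```bash
cat > h.py <<'E'
import numpy as np,cv2
def ray(K,E,uv,z):
    uv=np.atleast_2d(np.float64(uv));d=np.c_[(uv-[K[0,2],K[1,2]])/K[0,0],np.ones(len(uv))]@E[:3,:3].T
    o=E[:3,3];return o+d*((z-o[2])/d[:,2])[:,None]
E
python3 - <<'E'
from h import *
a=np.load("top.npz");p=a["p"];K=a["K"];E=a["E"];d=a["d"]
hsv=cv2.cvtColor(p,cv2.COLOR_RGB2HSV)
def comps(m,x0,x1,y0,y1,z,amin):
    mm=np.zeros(m.shape,np.uint8);mm[y0:y1,x0:x1]=m[y0:y1,x0:x1]
    n,l,s,c=cv2.connectedComponentsWithStats(mm)
    for i in range(1,n):
        if s[i,4]>amin:
            cn=max(cv2.findContours((l==i).astype(np.uint8),cv2.RETR_EXTERNAL,cv2.CHAIN_APPROX_NONE)[0],key=len)
            r=cv2.minAreaRect(cn);print(s[i],c[i].round(1),ray(K,E,c[i],z).round(0),"rect",ray(K,E,cv2.boxPoints(r),z).round(0)[:,:2].tolist())
v=hsv[...,2].astype(int);sat=hsv[...,1]
# height map
uu,vv=np.meshgrid(np.arange(512),np.arange(384));P=np.c_[((uu-K[0,2])/K[0,0]).ravel(),((vv-K[1,2])/K[0,0]).ravel(),np.ones(uu.size)]*d.reshape(-1,1)
W=(P@E[:3,:3].T+E[:3,3]).reshape(384,512,3);z=W[...,2]
print("stop box top");comps(((z>60)&(z<125)),245,295,190,245,72,50)
print("black");comps((v<70),245,295,190,245,100,10)
print("key box top");comps((z>65)&(z<110),330,380,185,240,80,50)
print("white");comps((v>195),330,380,185,240,80,50);comps((v>195),245,295,190,245,72,50)
print("keys");comps((z>84)&(z<110),330,380,185,240,90,5)
for n,(u,w) in dict(stop=(262,226),btn=(270,218),key=(343,205)).items():print(n,W[w,u].round(),p[w,u])
c1=cv2.resize(p[185:245,240:300],(400,400),interpolation=cv2.INTER_CUBIC);c2=cv2.resize(p[185:245,325:385],(400,400),interpolation=cv2.INTER_CUBIC)
cv2.imwrite("pics/crop1.png",np.hstack([c1,c2])[:,:,::-1])
E
```

```text
stop box top
[ 251  198   41   42 1001] [270.4 218.4] [[481. 127.  72.]] rect [[459.0, 199.0], [551.0, 157.0], [506.0, 60.0], [415.0, 103.0]]
black
[255 209  24  16 188] [269.  216.7] [[484. 132. 100.]] rect [[466.0, 180.0], [508.0, 176.0], [499.0, 102.0], [458.0, 107.0]]
key box top
[ 333  192   41   40 1022] [353.4 211.4] [[ 503. -134.   80.]] rect [[533.0, -69.0], [569.0, -167.0], [473.0, -198.0], [438.0, -101.0]]
white
keys
[356 201  13  13  87] [362.6 207.4] [[ 514. -161.   90.]] rect [[521.0, -136.0], [537.0, -167.0], [505.0, -183.0], [489.0, -151.0]]
[342 203  10  17  78] [346.2 212.9] [[ 497. -109.   90.]] rect [[478.0, -95.0], [528.0, -96.0], [528.0, -125.0], [478.0, -123.0]]
stop [457. 153.  73.] [165 160 159]
btn [479. 129. 105.] [71 73 73]
key [ 523. -102.   80.] [161 157 154]
```

View pics/crop1.png

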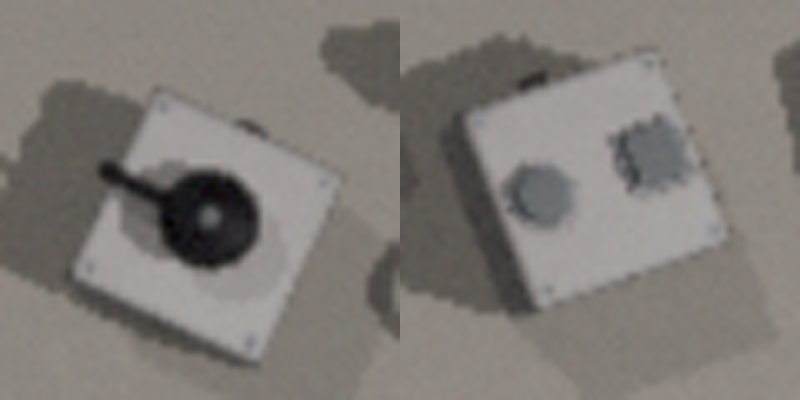

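The crop shows the stop box (left) with black head centred at about (271,217.5) and tab pointing to (255,210). On the key box (right), the round key is at about (346,213.5) and the square key at (362.6,207.5). These are the only boxes fitting the description.

```bash
python3 - <<'E'
from h import *
a=np.load("top.npz");p=a["p"];K=a["K"];E=a["E"]
def cp(x,y,o=(240,185)): return [o[0]+(x+.5)/6.667-.5,o[1]+(y+.5)/6.667-.5]
q=[cp(155,88),cp(340,180),cp(258,362),cp(73,275)]
Q=ray(K,E,q,72)[:,:2];print("stop corners",Q.round(),"c",Q.mean(0).round(1),"sides",np.linalg.norm(Q-np.roll(Q,-1,0),axis=1).round())
ang=lambda v:np.degrees(np.arctan2(v[1],v[0])).round(1)
print("edges",[ang(Q[i]-Q[i-3]) for i in range(4)])
b=ray(K,E,cp(210,219),102)[0];t=ray(K,E,cp(100,166),95.5)[0];print("btn",b,"tabtip",t,np.hypot(*(t-b)[:2]),ang(t-b))
q=[cp(x-400,y,(325,185)) for x,y in((468,115),(655,50),(728,240),(540,308))]
Q=ray(K,E,q,80)[:,:2];print("key corners",Q.round(),"c",Q.mean(0).round(1),"sides",np.linalg.norm(Q-np.roll(Q,-1,0),axis=1).round())
r=ray(K,E,cp(143,194,(325,185)),90)[0];s=ray(K,E,cp(253,155,(325,185)),90)[0];print("round",r,"sq",s,np.hypot(*(r-s)[:2]),(r+s)/2)
# cross check in scene view
b2=np.load("scene.npz");K2,E2=b2["K"],b2["E"]
for n,P in dict(btn=[*b[:2],106],rnd=r,sq=s).items():
    c=E2[:3,:3].T@(np.array(P)-E2[:3,3]);print(n,(K2@c/c[2])[:2].round(1))
cv2.imwrite("pics/crop2.png",np.hstack([cv2.resize(b2["p"][y:y+60,x:x+60],(400,400),interpolation=cv2.INTER_CUBIC) for x,y in((235,180),(290,230))])[:,:,::-1])
E
```

```text
stop corners [[547. 151.]
 [503.  63.]
 [417. 102.]
 [457. 189.]] c [480.8 126.3] sides [98. 95. 96. 97.]
edges [np.float64(63.5), np.float64(-24.6), np.float64(-115.0), np.float64(156.5)]
btn [481.02839515 126.00413292 102.        ] tabtip [506.31999789 176.87096679  95.5       ] 56.80756954253904 63.6
key corners [[ 533.  -76.]
 [ 565. -165.]
 [ 474. -197.]
 [ 442. -107.]] c [ 503.5 -136.3] sides [95. 96. 95. 96.]
round [ 494.67383693 -108.14361204   90.        ] sq [ 513.19092297 -160.18059445   90.        ] 55.233413925542436 [ 503.93237995 -134.16210324   90.        ]
btn [263.9 199.7]
rnd [309.5 247. ]
sq [326.7 256.5]
```

View pics/crop2.png

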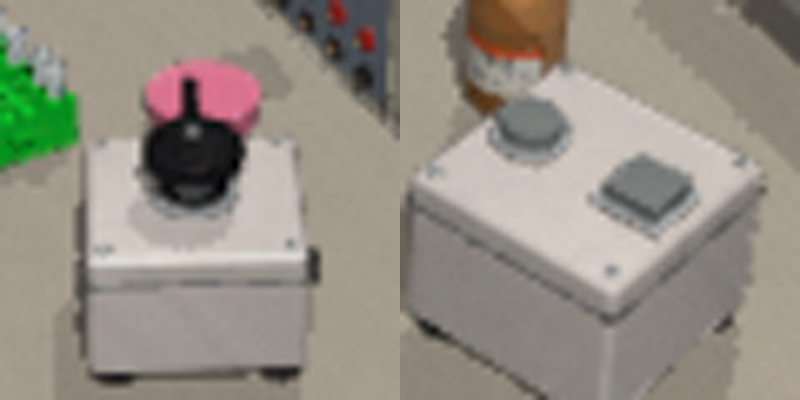

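>>> {"api": "arm_command", "payload": {
  "deltas": [
    {"dz":0.04,"jaw":0},
    {"dz":0.06,"jaw":0},
    {"dz":0.06,"jaw":0}
  ]
}}

```text
invalid input at $.deltas[0]: expected keys dx, dy, dz, yaw, jaw
```

Cross-check: the scene view has the button apex at about (264,200) and the round key at (309.6,248). The predictions were (263.9,199.7) and (309.5,247), so the positions hold and the round key is confirmed. Moving over the button, jaw shut.

>>> {"api": "arm_command", "payload": {
  "deltas": [
    {"dx":0.02,"dy":-0.04,"dz":0,"yaw":0,"jaw":0},
    {"dx":0.04,"dy":-0.08,"dz":0,"yaw":0,"jaw":0},
    {"dx":0.06,"dy":-0.12,"dz":0,"yaw":0,"jaw":0},
    {"dx":0.08,"dy":-0.16,"dz":0,"yaw":0,"jaw":0},
    {"dx":0.1,"dy":-0.2,"dz":0,"yaw":-1,"jaw":0},
    {"dx":0.12,"dy":-0.24,"dz":0,"yaw":-2,"jaw":0},
    {"dx":0.14,"dy":-0.28,"dz":0,"yaw":-3,"jaw":0},
    {"dx":0.16,"dy":-0.32,"dz":0,"yaw":-3.8,"jaw":0},
    {"dx":0.18,"dy":-0.36,"dz":0,"yaw":-3.8,"jaw":0},
    {"dx":0.2,"dy":-0.4,"dz":0,"yaw":-3.8,"jaw":0},
    {"dx":0.22,"dy":-0.44,"dz":-0.01,"yaw":-3.8,"jaw":0},
    {"dx":0.2415,"dy":-0.4775,"dz":-0.03,"yaw":-3.8,"jaw":0},
    {"dx":0.2415,"dy":-0.4775,"dz":-0.06,"yaw":-3.8,"jaw":0},
    {"dx":0.2415,"dy":-0.4775,"dz":-0.08,"yaw":-3.8,"jaw":0},
    {"dx":0.2415,"dy":-0.4775,"dz":-0.08,"yaw":-3.8,"jaw":0},
    {"dx":0.2415,"dy":-0.4775,"dz":-0.08,"yaw":-3.8,"jaw":0}
  ]
}}

```text
clock: 1.7
eef_pos: [481.1, 126.8, 128.4]
tool_rot: [-3.141, -0.001, 2.698]
force: [0.4, -0.4, -0.4]
width: -0.4
gripper_force: 0.0
```

>>> {"api": "arm_command", "payload": {
  "deltas": [
    {"dx":0,"dy":-0.001,"dz":-0.015,"yaw":0,"jaw":0},
    {"dx":0,"dy":-0.001,"dz":-0.021,"yaw":0,"jaw":0},
    {"dx":0,"dy":-0.001,"dz":-0.024,"yaw":0,"jaw":0},
    {"dx":0,"dy":-0.001,"dz":-0.026,"yaw":0,"jaw":0},
    {"dx":0,"dy":-0.001,"dz":-0.028,"yaw":0,"jaw":0},
    {"dx":0,"dy":-0.001,"dz":-0.03,"yaw":0,"jaw":0},
    {"dx":0,"dy":-0.001,"dz":-0.031,"yaw":0,"jaw":0},
    {"dx":0,"dy":-0.001,"dz":-0.031,"yaw":0,"jaw":0}
  ]
}}

```text
clock: 2.5
eef_pos: [481.2, 125.7, 97.4]
tool_rot: [-3.142, -0.0, 2.697]
force: [0.3, 0.4, 0.7]
width: 0.2
gripper_force: 0.0
```

```bash
python3 - <<'E'
from cell import *
import cv2,numpy as np
print(read_state()["force"])
p,d=get_image("scene");w,_=get_image("wrist")
a=cv2.resize(p[140:240,215:315],(400,400),interpolation=cv2.INTER_CUBIC)
cv2.imwrite("pics/c3.png",np.hstack([a,cv2.resize(w,(400,300))[0:300] if 0 else cv2.copyMakeBorder(cv2.resize(w,(400,300)),0,100,0,0,cv2.BORDER_CONSTANT)])[:,:,::-1])
print(read_state()["force"])
E
```

```text
[0.27077722 0.42525075 0.74147267]
[-0.56337809 -0.03877468  0.1278761 ]
```

View pics/c3.png

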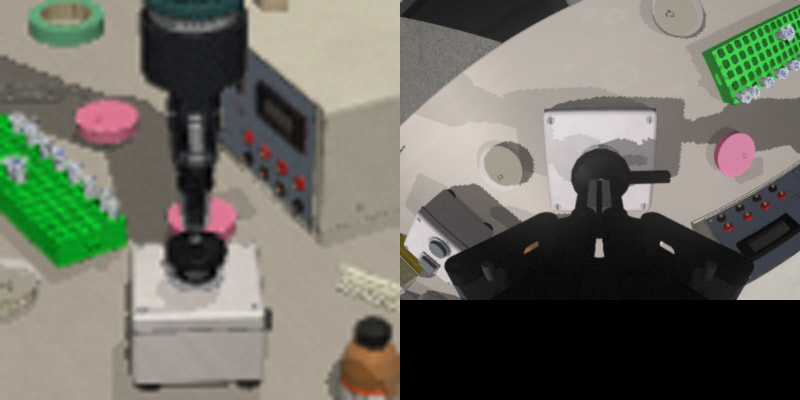

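The fingers sit on the head with almost no force, so I'll press a little deeper and watch the force.

>>> {"api": "arm_command", "payload": {
  "deltas": [
    {"dx":0,"dy":0,"dz":-0.001,"yaw":0,"jaw":0},
    {"dx":0,"dy":0,"dz":-0.002,"yaw":0,"jaw":0},
    {"dx":0,"dy":0,"dz":-0.002,"yaw":0,"jaw":0}
  ]
}}

```text
clock: 2.9
eef_pos: [481.2, 125.6, 95.3]
tool_rot: [-3.141, -0.0, 2.697]
force: [0.0, 0.7, 0.4]
width: -0.3
gripper_force: 0.0
```

```bash
python3 - <<'E'
from cell import *
import cv2,numpy as np
p,d=get_image("scene");w,dw=get_image("wrist")
c=camera_params("scene");K,E=c["camera_matrix"],c["extrinsics"]
def W(u,v,d):return E[:3,:3]@(np.array([(u-K[0,2])/K[0,0],(v-K[1,2])/K[1,1],1])*d)+E[:3,3]
for v in range(184,212,2): print(v,[W(u,v,d[v,u]).round(0).astype(int).tolist() for u in(260,264,268)])
c=cv2.resize(p[170:220,240:290],(400,400),interpolation=cv2.INTER_CUBIC)
e=cv2.resize(w[200:275,210:310],(400,300),interpolation=cv2.INTER_CUBIC);e=cv2.copyMakeBorder(e,0,100,0,0,cv2.BORDER_CONSTANT)
o=np.hstack([c,e]);o=(255*(o/255.)**.45).astype(np.uint8)
cv2.imwrite("pics/c4.png",o[:,:,::-1]); print(camera_params("wrist")["extrinsics"].round(2).tolist(),camera_params("wrist")["camera_matrix"][0])
E
```

```text
184 [[448, 85, 192], [459, 82, 191], [613, 350, 3]]
186 [[452, 93, 180], [462, 88, 180], [478, 93, 173]]
188 [[455, 100, 169], [467, 98, 166], [601, 328, 2]]
190 [[469, 126, 144], [477, 116, 147], [582, 292, 19]]
192 [[469, 128, 136], [476, 115, 141], [581, 289, 12]]
194 [[467, 124, 131], [476, 115, 134], [570, 270, 18]]
196 [[467, 124, 124], [475, 114, 128], [568, 265, 13]]
198 [[476, 142, 105], [485, 134, 106], [500, 136, 101]]
200 [[471, 131, 105], [480, 123, 107], [492, 120, 105]]
202 [[465, 121, 106], [477, 118, 103], [488, 113, 103]]
204 [[462, 115, 103], [474, 111, 101], [485, 107, 100]]
206 [[461, 112, 98], [473, 109, 96], [484, 105, 95]]
208 [[470, 130, 77], [477, 117, 83], [492, 120, 76]]
210 [[465, 121, 77], [475, 113, 78], [488, 113, 74]]
[[0.43, 0.86, 0.27, 410.36], [0.9, -0.41, -0.13, 159.03], [-0.0, 0.3, -0.95, 260.49], [0.0, 0.0, 0.0, 1.0]] [297.31863964   0.         254.59038137]
```

View pics/c4.png

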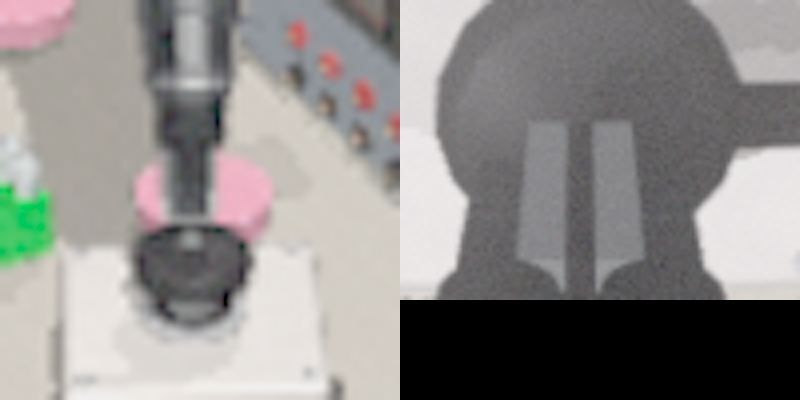

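The views disagree with the reported pose: the tip seems to hang some 10–20 mm above the head, which is still out at z≈106. I'll lower it guarded by force.

>>> {"api": "arm_command", "payload": {
  "deltas": [
    {"dx":0,"dy":0,"dz":-0.002,"yaw":0,"jaw":0},
    {"dx":0,"dy":0,"dz":-0.004,"yaw":0,"jaw":0},
    {"dx":0,"dy":0,"dz":-0.004,"yaw":0,"jaw":0}
  ]
}}

```text
clock: 3.3
eef_pos: [481.0, 125.6, 91.1]
tool_rot: [-3.141, -0.0, 2.697]
force: [0.3, -0.3, 0.5]
width: 0.0
gripper_force: 0.0
```

>>> {"api": "arm_command", "payload": {
  "deltas": [
    {"dx":0,"dy":0,"dz":-0.002,"yaw":0,"jaw":0},
    {"dx":0,"dy":0,"dz":-0.004,"yaw":0,"jaw":0},
    {"dx":0,"dy":0,"dz":-0.004,"yaw":0,"jaw":0}
  ]
}}

```text
clock: 3.6
eef_pos: [481.0, 125.6, 87.1]
tool_rot: [-3.141, -0.0, 2.697]
force: [-0.6, 0.2, 0.1]
width: 0.1
gripper_force: 0.0
```

>>> {"api": "arm_command", "payload": {
  "deltas": [
    {"dx":0,"dy":0,"dz":-0.0015,"yaw":0,"jaw":0},
    {"dx":0,"dy":0,"dz":-0.003,"yaw":0,"jaw":0},
    {"dx":0,"dy":0,"dz":-0.003,"yaw":0,"jaw":0}
  ]
}}

```text
clock: 3.9
eef_pos: [481.1, 125.6, 84.2]
tool_rot: [-3.141, -0.0, 2.697]
force: [0.2, 0.6, -0.4]
width: -0.1
gripper_force: 0.0
```

>>> {"api": "arm_command", "payload": {
  "deltas": [
    {"dx":0,"dy":0,"dz":-0.0015,"yaw":0,"jaw":0},
    {"dx":0,"dy":0,"dz":-0.003,"yaw":0,"jaw":0},
    {"dx":0,"dy":0,"dz":-0.003,"yaw":0,"jaw":0}
  ]
}}

```text
clock: 4.2
eef_pos: [481.4, 125.7, 81.5]
tool_rot: [3.141, 0.0, 2.697]
force: [-0.6, 0.9, 3.3]
width: 0.1
gripper_force: 1.6
```

```bash
python3 - <<'E'
from cell import *
import numpy as np
p,d=get_image("scene")
c=camera_params("scene");K,E=c["camera_matrix"],c["extrinsics"]
def W(u,v,d):return E[:3,:3]@(np.array([(u-K[0,2])/K[0,0],(v-K[1,2])/K[1,1],1])*d)+E[:3,3]
for v in range(192,208,1): print(v,[W(u,v,d[v,u]).round(0).astype(int).tolist() for u in(260,262,264,266)])
E
```

```text
192 [[455, 99, 156], [464, 104, 151], [468, 100, 152], [475, 100, 150]]
193 [[469, 128, 132], [470, 117, 138], [474, 112, 140], [484, 117, 134]]
194 [[466, 121, 133], [470, 117, 134], [476, 115, 134], [484, 119, 129]]
195 [[467, 123, 128], [469, 115, 133], [475, 114, 131], [484, 119, 126]]
196 [[467, 124, 124], [469, 115, 129], [474, 111, 130], [485, 120, 121]]
197 [[466, 123, 122], [470, 117, 124], [475, 114, 125], [484, 118, 119]]
198 [[467, 124, 118], [470, 117, 120], [476, 116, 119], [484, 118, 116]]
199 [[469, 127, 111], [470, 116, 118], [476, 116, 116], [484, 117, 113]]
200 [[467, 124, 110], [471, 119, 112], [475, 114, 114], [484, 118, 108]]
201 [[468, 127, 105], [473, 123, 105], [479, 120, 105], [483, 116, 106]]
202 [[466, 123, 104], [470, 117, 106], [478, 120, 102], [483, 117, 102]]
203 [[464, 119, 104], [469, 114, 105], [475, 113, 104], [481, 112, 102]]
204 [[464, 119, 100], [469, 116, 100], [474, 111, 101], [477, 104, 105]]
205 [[461, 113, 101], [468, 114, 98], [474, 111, 98], [478, 107, 99]]
206 [[462, 115, 96], [465, 108, 99], [472, 108, 96], [477, 105, 97]]
207 [[462, 115, 92], [465, 108, 95], [470, 105, 96], [476, 103, 95]]
```

Contact at reported z≈82 (3.3 N), so the real tip is about 24 mm above the reported TCP. Now pressing through.

>>> {"api": "arm_command", "payload": {
  "deltas": [
    {"dx":0,"dy":0,"dz":-0.002,"yaw":0,"jaw":0},
    {"dx":0,"dy":0,"dz":-0.004,"yaw":0,"jaw":0},
    {"dx":0,"dy":0,"dz":-0.006,"yaw":0,"jaw":0},
    {"dx":0,"dy":0,"dz":-0.0075,"yaw":0,"jaw":0},
    {"dx":0,"dy":0,"dz":-0.0075,"yaw":0,"jaw":0}
  ]
}}

```text
clock: 4.75
eef_pos: [481.4, 125.7, 74.6]
tool_rot: [3.141, 0.0, 2.697]
force: [-2.4, -1.2, 10.1]
width: -0.2
gripper_force: 5.1
```

>>> {"api": "arm_command", "payload": {
  "deltas": [
    {"dx":0,"dy":0,"dz":-0.001,"yaw":0,"jaw":0},
    {"dx":0,"dy":0,"dz":-0.001,"yaw":0,"jaw":0}
  ]
}}

```text
clock: 4.95
eef_pos: [481.5, 125.8, 74.4]
tool_rot: [3.141, 0.001, 2.697]
force: [-3.7, -0.5, 19.6]
width: -0.1
gripper_force: 9.6
```

>>> {"api": "arm_command", "payload": {
  "deltas": [
    {"dx":0,"dy":0,"dz":0.01,"yaw":0,"jaw":0},
    {"dx":0,"dy":0,"dz":0.03,"yaw":0,"jaw":0},
    {"dx":0,"dy":0,"dz":0.04,"yaw":0,"jaw":0},
    {"dx":0,"dy":0,"dz":0.04,"yaw":0,"jaw":0},
    {"dx":0,"dy":0,"dz":0.04,"yaw":0,"jaw":0}
  ]
}}

```text
clock: 5.45
eef_pos: [481.0, 125.7, 112.6]
tool_rot: [-3.141, -0.0, 2.698]
force: [-0.0, -0.3, 0.2]
width: -0.2
gripper_force: 0.0
```

```bash
python3 - <<'E'
from cell import *
import numpy as np,cv2
p,d=get_image("scene");p0=np.load("scene.npz")["p"]
w,dw=get_image("wrist");c=camera_params("wrist");K,E=c["camera_matrix"],c["extrinsics"]
# wrist depth height map
u,v=np.meshgrid(np.arange(512),np.arange(384));x=(u-K[0,2])/K[0,0];y=(v-K[1,2])/K[1,1];r=np.hypot(x,y);t=np.tan(r)/np.maximum(r,1e-6)
P=np.stack([x*t*dw,y*t*dw,dw],-1)@E[:3,:3].T+E[:3,3]
m=(r<1.2)&(dw>0)
def st(n,mm):print(n,mm.sum(),np.median(P[mm],0).round(1) if mm.any() else'')
g=w.max(-1)
R=np.hypot(P[...,0]-481,P[...,1]-126)
st("head top",m&(R<16)&(P[...,2]>92)&(P[...,2]<112)); st("box top",m&(R>35)&(R<55)&(P[...,2]>64)&(P[...,2]<80))
tm=m&(R>30)&(R<60)&(P[...,2]>82)&(P[...,2]<104);st("tab",tm)
q=P[tm]; a=np.degrees(np.arctan2(q[:,1]-126,q[:,0]-481));print("tab ang",np.median(a),np.percentile(a,[2,98]),"rmax",R[tm].max())
a=cv2.resize(p[170:220,240:290],(400,400),interpolation=cv2.INTER_CUBIC)
e=cv2.copyMakeBorder(cv2.resize(w[100:300,150:350],(400,400)),0,0,0,0,0)
cv2.imwrite("pics/c5.png",(255*(np.hstack([a,e])/255.)**.6)[:,:,::-1])
E
```

```text
head top 1346 [477.5 128.8  99.6]
box top 6850 [461.  137.1  71.3]
tab 553 [496.9 166.1  94. ]
tab ang 69.04121638603458 [61.45329351 73.86031431] rmax 56.62868458636274[ WARN:0@2.963] global loadsave.cpp:1063 imwrite_ Unsupported depth image for selected encoder is fallbacked to CV_8U.
```

View pics/c5.png

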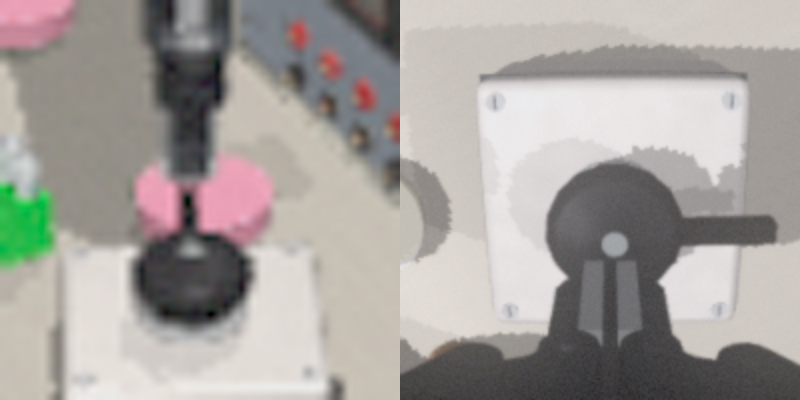

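Latched: head top is at about z 100, the tab lies along about 65°, and nothing is touching it. Next, the finger goes beside the tab's push side.

>>> {"api": "arm_command", "payload": {
  "deltas": [
    {"dx":-0.004,"dy":0.027,"dz":0,"yaw":0,"jaw":0},
    {"dx":-0.008,"dy":0.054,"dz":0,"yaw":0,"jaw":0},
    {"dx":-0.008,"dy":0.054,"dz":-0.02,"yaw":0,"jaw":0},
    {"dx":-0.008,"dy":0.054,"dz":-0.04,"yaw":0,"jaw":0},
    {"dx":-0.008,"dy":0.054,"dz":-0.0525,"yaw":0,"jaw":0},
    {"dx":-0.008,"dy":0.054,"dz":-0.0525,"yaw":0,"jaw":0},
    {"dx":-0.008,"dy":0.054,"dz":-0.0525,"yaw":0,"jaw":0}
  ]
}}

```text
clock: 6.25
eef_pos: [473.2, 179.3, 60.2]
tool_rot: [-3.141, -0.0, 2.697]
force: [0.6, 0.3, -0.2]
width: -0.1
gripper_force: 0.0
```

```bash
python3 - <<'E'
from cell import *
import numpy as np,cv2
p,d=get_image("scene");w,dw=get_image("wrist")
a=cv2.resize(p[170:220,240:290],(400,400),interpolation=cv2.INTER_CUBIC)
e=cv2.resize(w[100:300,150:350],(400,400))
cv2.imwrite("pics/c6.png",(255*(np.hstack([a,e])/255.)**.6).astype(np.uint8)[:,:,::-1])
print(read_state()["force"])
E
```

```text
[-0.65698707 -0.11273424 -0.52897844]
```

View pics/c6.png

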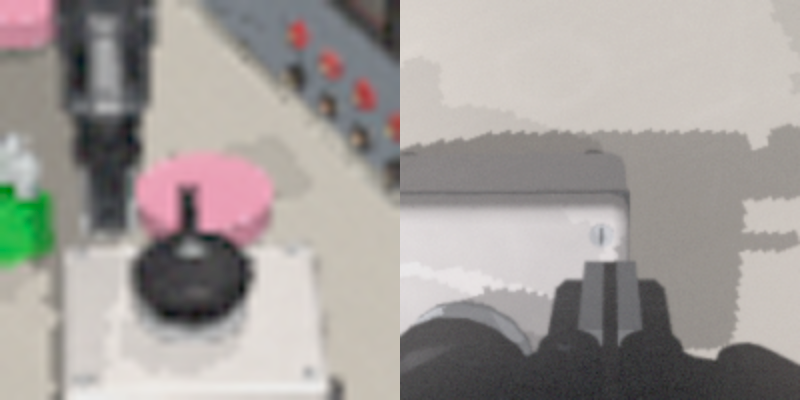

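The finger stands left of the tab on its push side, clear of it. Now pushing along the arc.

>>> {"api": "arm_command", "payload": {
  "deltas": [
    {"dx":0.007,"dy":-0.0033,"dz":0,"yaw":0,"jaw":0},
    {"dx":0.0135,"dy":-0.0064,"dz":0,"yaw":0,"jaw":0},
    {"dx":0.0176,"dy":-0.007,"dz":0,"yaw":-5,"jaw":0},
    {"dx":0.0216,"dy":-0.008,"dz":0,"yaw":-10,"jaw":0},
    {"dx":0.0216,"dy":-0.008,"dz":0,"yaw":-10,"jaw":0}
  ]
}}

```text
clock: 6.85
eef_pos: [496.3, 171.2, 60.8]
tool_rot: [3.141, 0.001, 2.522]
force: [0.4, -0.2, -0.4]
width: 0.1
gripper_force: 0.0
```

>>> {"api": "arm_command", "payload": {
  "deltas": [
    {"dx":0.004,"dy":-0.0014,"dz":0,"yaw":-5,"jaw":0},
    {"dx":0.0077,"dy":-0.0031,"dz":0,"yaw":-10,"jaw":0},
    {"dx":0.0113,"dy":-0.0051,"dz":0,"yaw":-15,"jaw":0},
    {"dx":0.0148,"dy":-0.0074,"dz":0,"yaw":-20,"jaw":0},
    {"dx":0.0148,"dy":-0.0074,"dz":0,"yaw":-20,"jaw":0}
  ]
}}

```text
clock: 7.35
eef_pos: [510.3, 164.0, 60.6]
tool_rot: [3.141, 0.001, 2.175]
force: [0.4, 0.0, 0.2]
width: 0.2
gripper_force: 0.3
```

```bash
cat >> h.py <<'E'
def wrist(tag):
    from cell import get_image,camera_params,read_state
    c=camera_params("wrist");w,dw=get_image("wrist");K,E=c["camera_matrix"],c["extrinsics"]
    u,v=np.meshgrid(np.arange(512),np.arange(384));x=(u-K[0,2])/K[0,0];y=(v-K[1,2])/K[1,1];r=np.hypot(x,y);t=np.tan(r)/np.maximum(r,1e-6)
    P=np.stack([x*t*dw,y*t*dw,dw],-1)@E[:3,:3].T+E[:3,3]
    p,d=get_image("scene")
    c=camera_params("scene");K,E=c["camera_matrix"],c["extrinsics"]
    u,v=np.meshgrid(np.arange(512),np.arange(384))
    S=np.stack([(u-K[0,2])/K[0,0]*d,(v-K[1,2])/K[1,1]*d,d],-1)@E[:3,:3].T+E[:3,3]
    for n,Q,ok in(("wrist",P,(dw>0)&(r<1.2)),("scene",S,d>0)):
        R=np.hypot(Q[...,0]-481,Q[...,1]-126)
        h=ok&(R<17)&(Q[...,2]>90)&(Q[...,2]<114);print(n,"head",h.sum(),np.median(Q[h],0).round(1) if h.any() else "")
    cv2.imwrite(f"pics/{tag}.png",np.hstack([cv2.resize(p[170:220,240:290],(400,400),interpolation=cv2.INTER_CUBIC),cv2.resize(w[100:300,150:350],(400,400))])[:,:,::-1])
    print(read_state()["force"])
E
python3 -c "
from h import *
wrist('w7')"
```

```text
wrist head 766 [471.4 132.4 104.6]
scene head 53 [478.8 122.7 105. ]
[0.65313351 1.39451711 0.42521131]
```

View pics/w7.png

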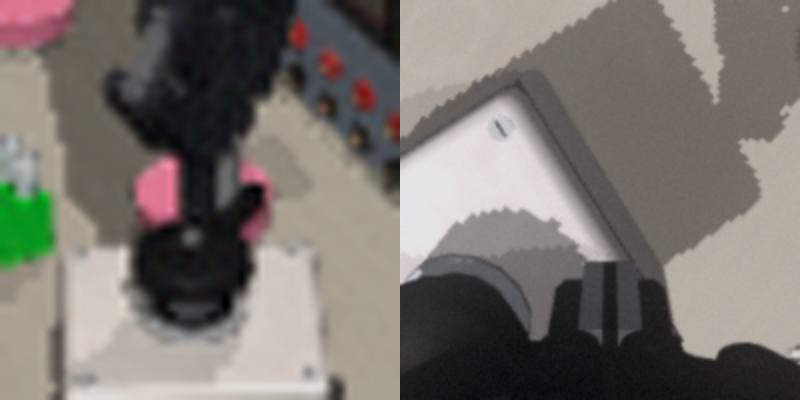

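The tab is turned about 35° and the head is up at 105. A touch more for margin, then back along the arc, clear and up.

>>> {"api": "arm_command", "payload": {
  "deltas": [
    {"dx":0.0044,"dy":-0.0037,"dz":0,"yaw":-7,"jaw":0},
    {"dx":0.0044,"dy":-0.0037,"dz":0,"yaw":-7,"jaw":0},
    {"dx":-0.0035,"dy":0.0023,"dz":0,"yaw":5,"jaw":0},
    {"dx":-0.0109,"dy":0.006,"dz":0,"yaw":12.5,"jaw":0},
    {"dx":-0.0188,"dy":0.0084,"dz":0,"yaw":20,"jaw":0},
    {"dx":-0.026,"dy":0.01,"dz":0,"yaw":27,"jaw":0},
    {"dx":-0.0364,"dy":0.0154,"dz":0,"yaw":30,"jaw":0},
    {"dx":-0.042,"dy":0.018,"dz":0,"yaw":30,"jaw":0},
    {"dx":-0.042,"dy":0.018,"dz":0.03,"yaw":30,"jaw":0},
    {"dx":-0.042,"dy":0.018,"dz":0.07,"yaw":30,"jaw":0},
    {"dx":-0.042,"dy":0.018,"dz":0.1,"yaw":30,"jaw":0},
    {"dx":-0.042,"dy":0.018,"dz":0.1,"yaw":30,"jaw":0}
  ]
}}

```text
clock: 8.65
eef_pos: [470.2, 183.7, 164.2]
tool_rot: [3.135, 0.005, 2.697]
force: [0.1, 0.6, 0.3]
width: -0.1
gripper_force: 0.0
```

```bash
python3 - <<'E'
from cell import *
from h import *
wrist('w8')
print(read_state()["eef_pos"])
p,d=get_image("top");c=camera_params("top");K,E=c["camera_matrix"],c["extrinsics"]
u,v=np.meshgrid(np.arange(512),np.arange(384));S=np.stack([(u-K[0,2])/K[0,0]*d,(v-K[1,2])/K[1,1]*d,d],-1)@E[:3,:3].T+E[:3,3]
z=S[...,2];m=np.zeros(z.shape,bool);m[190:240,330:380]=True
k=m&(z>84)&(z<110);n,l,s,ce=cv2.connectedComponentsWithStats(k.astype(np.uint8))
for i in range(1,n):
    if s[i,4]>30:print(ce[i],ray(K,E,ce[i],90).round(1))
E
```

```text
wrist head 1055 [479.9 127.3 104.7]
scene head 56 [480.7 124.2 105. ]
[-0.27171695  0.40715102  0.11563509]
[467.680544   182.72841678 160.89225954]
[362.65853659 208.04878049] [[ 512.5 -160.6   90. ]]
[345.70422535 213.29577465] [[ 495.9 -107.2   90. ]]
```

Head is out at 105. The round key stays at (495.5, -107.8), and I'm moving over it.

>>> {"api": "arm_command", "payload": {
  "deltas": [
    {"dx":0.004,"dy":-0.045,"dz":0,"yaw":0,"jaw":0},
    {"dx":0.008,"dy":-0.09,"dz":0,"yaw":0,"jaw":0},
    {"dx":0.012,"dy":-0.135,"dz":0,"yaw":0,"jaw":0},
    {"dx":0.016,"dy":-0.18,"dz":0,"yaw":0,"jaw":0},
    {"dx":0.02,"dy":-0.225,"dz":0,"yaw":0,"jaw":0},
    {"dx":0.024,"dy":-0.27,"dz":0,"yaw":0,"jaw":0},
    {"dx":0.0278,"dy":-0.2905,"dz":0,"yaw":0,"jaw":0},
    {"dx":0.0278,"dy":-0.2905,"dz":-0.04,"yaw":0,"jaw":0},
    {"dx":0.0278,"dy":-0.2905,"dz":-0.075,"yaw":0,"jaw":0},
    {"dx":0.0278,"dy":-0.2905,"dz":-0.08,"yaw":0,"jaw":0},
    {"dx":0.0278,"dy":-0.2905,"dz":-0.08,"yaw":0,"jaw":0}
  ]
}}

```text
clock: 9.9
eef_pos: [493.9, -107.8, 78.9]
tool_rot: [-3.14, -0.004, 2.697]
force: [-1.0, -0.4, 1.1]
width: 0.1
gripper_force: 0.0
```

>>> {"api": "arm_command", "payload": {
  "deltas": [
    {"dx":0.001,"dy":0,"dz":-0.005,"yaw":0,"jaw":0},
    {"dx":0.001,"dy":0,"dz":-0.009,"yaw":0,"jaw":0},
    {"dx":0.001,"dy":0,"dz":-0.013,"yaw":0,"jaw":0},
    {"dx":0.001,"dy":0,"dz":-0.015,"yaw":0,"jaw":0},
    {"dx":0.001,"dy":0,"dz":-0.015,"yaw":0,"jaw":0}
  ]
}}

```text
clock: 10.4
eef_pos: [497.1, -108.1, 65.8]
tool_rot: [3.141, 0.001, 2.698]
force: [0.1, 1.5, 1.9]
width: -0.0
gripper_force: 1.3
```

>>> {"api": "arm_command", "payload": {
  "deltas": [
    {"dx":0,"dy":0,"dz":-0.002,"yaw":0,"jaw":0},
    {"dx":0,"dy":0,"dz":-0.004,"yaw":0,"jaw":0},
    {"dx":0,"dy":0,"dz":-0.004,"yaw":0,"jaw":0}
  ]
}}

```text
clock: 10.7
eef_pos: [497.1, -108.2, 62.1]
tool_rot: [3.141, 0.001, 2.697]
force: [-0.3, 1.5, 9.0]
width: -0.2
gripper_force: 4.4
```

>>> {"api": "arm_command", "payload": {
  "deltas": [
    {"dx":0,"dy":0,"dz":-0.001,"yaw":0,"jaw":0},
    {"dx":0,"dy":0,"dz":-0.0015,"yaw":0,"jaw":0},
    {"dx":0,"dy":0,"dz":-0.0015,"yaw":0,"jaw":0}
  ]
}}

```text
clock: 11.0
eef_pos: [497.1, -108.2, 61.9]
tool_rot: [3.141, 0.002, 2.697]
force: [-3.1, 1.3, 22.2]
width: -0.1
gripper_force: 11.3
```

Hard stop: 22 N with no further travel, tip at about 85 mm, so the key is fully down. Lifting.

>>> {"api": "arm_command", "payload": {
  "deltas": [
    {"dx":0,"dy":0,"dz":0.01,"yaw":0,"jaw":0},
    {"dx":0,"dy":0,"dz":0.04,"yaw":0,"jaw":0},
    {"dx":0,"dy":0,"dz":0.08,"yaw":0,"jaw":0},
    {"dx":0,"dy":0,"dz":0.12,"yaw":0,"jaw":0},
    {"dx":0,"dy":0,"dz":0.15,"yaw":0,"jaw":0},
    {"dx":0,"dy":0,"dz":0.15,"yaw":0,"jaw":0},
    {"dx":0,"dy":0,"dz":0.15,"yaw":0,"jaw":0},
    {"dx":0,"dy":0,"dz":0.15,"yaw":0,"jaw":0}
  ]
}}

```text
clock: 11.8
eef_pos: [495.3, -108.0, 208.7]
tool_rot: [-3.141, -0.003, 2.697]
force: [0.9, -0.4, 0.7]
width: -0.0
gripper_force: 0.0
```

```bash
python3 - <<'E'
from h import *
from cell import *
p,_=get_image("scene")
wrist('w9')
cv2.imwrite("pics/f.png",cv2.resize(p[170:300,180:350],(800,600),interpolation=cv2.INTER_CUBIC)[:,:,::-1])
E
```

```text
wrist head 604 [480.5 124.  104.6]
scene head 58 [479.3 122.7 105.1]
[ 0.19931935  0.2209323  -0.19995971]
```

View pics/f.png

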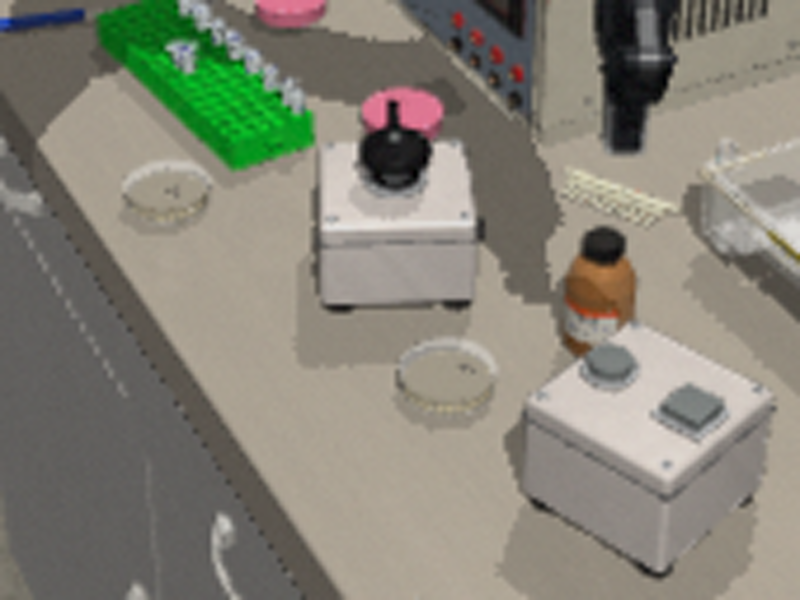

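The final picture shows the button out with its tab back at rest at (395,115). Both keys are up at (610,362) and (693,405), and the boxes, bottle and dishes are undisturbed. Handing in.

```bash
python3 -c "
from cell import *
print(finish_job())"
```

```text
the job is handed in; nothing more can be done
None
```

The daily check is done and handed in: I latched the button, released it by turning the tab clockwise, then pressed the round key fully down and let it come up. The hand-in returned no verdict; the last images show the button out with its tab back at rest, the keys up, and the boxes, bottle and dishes undisturbed.

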